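# Probe the coil pads on a clamped mainboard with test tweezers

### The job

Slide the board holder's jaw along its rails until the loose mainboard is clamped snugly against the fixed jaw. Then take the test tweezers from their rest, squeeze them until the tips stand as far apart as the two large bare pads of the missing coil, and set one tip lightly down on the middle of each pad. Finish still holding the tweezers squeezed there, both tips steady on their pads as for a reading; do not press hard on the board and leave the other things on the desk alone.

Things in the scene. Friction and masses are not known exactly. Their poses are not given: they have to be found in the camera images.
- holder: Board holder fixed to the desk: base plate with two rails, a fixed jaw at one end and a sliding jaw. Origin at desk height below the middle of the clamped board's place; y runs along the rails towards the fixed jaw, z up. Rail tops at z = 22 mm. Fixed jaw's face at y = +40 mm. Jaws 104 mm long in x, tops at z = 30.5 mm. It spans y = -146 to +70 mm, x = -56 to +56 mm.
- jaw (a joint): Slide of the moving jaw, m: 0 = fully open, growing as it moves along the holder's +y towards the fixed jaw. Its face is at holder y = -85 mm + value; with the 80 mm wide board snug between the jaws it reads 0.045. Starts at 0 to 0.02. It drags with about 2.5 N and stays where it is left.
- jaw_knob (a point): Middle of the upright knurled steel knob on the sliding jaw: a cylinder of 14 mm diameter from z = 30.5 to 58.5 mm above the desk (this point at 44.5 mm), 11 mm behind the jaw's face. It may be pinched from above on any two sides; fingertips that stay above z = 33 mm clear the jaws and the board.
- board: Loose laptop mainboard, 120 mm (x) x 80 mm (y) x 2 mm, about 60 g, lying on the rails between the jaws; it slides and squares up when the jaw pushes it. Origin: centre of its underside (22 mm above the desk). Its axes run nearly as the holder's. Parts on it rise at most 4 mm above its top.
- pad_a (a point): Centre of one of the two large bare silvery solder pads (7 x 7 mm) of the missing coil, on the board's top face, 24 mm above the desk, at board x = +10, y = +1.5 mm. The pads lie 15 mm apart centre to centre, along the board's y, within a thin printed outline.
- pad_b (a point): Centre of the other large bare pad, at board x = +10, y = -13.5 mm.
- rest: Bench rest of the tweezers, fixed to the desk: base plate 150 x 48 x 6 mm, on which the tips stand behind a 6 mm high lip, and a forked post, open upward, that carries the head; lift the tweezers straight up out of it. Origin at desk height, straight below the tweezers' finger grips; x points to the tips' end, y across.
- tweezers: Electronic test tweezers, 42 g, 150 mm long, lying in the rest leaning 35 deg, tips down, head up. Origin midway between the two finger grips, 41.5 mm above the desk. Axes as they lie: x level from head towards tips, y across the prongs (squeeze along y), z up. Black head 13 mm wide, x -35 to -78, up to z +58 mm. Squeezed well, by fingers pointing straight down, they keep this slope.
- prong_l: Sprung prong on the tweezers' +y side; origin at its hinge in the head. Its black ribbed finger grip (x -13 to +13 mm of the tweezers, sloping with them, 10 mm deep) is its outermost face, with free space beside and below. Outside width over both grips 25 mm open, 18 mm with the tips 15 mm apart; the prongs move as mirror images.
- prong_r: Sprung prong on the tweezers' -y side, as prong_l. Each mm less over the grips brings the tips 1.9 mm closer (28 mm apart when open) and takes about 1.1 N more on each grip, no preload: about 8 N with the tips 15 mm apart. Squeeze to 21 mm or less over the grips before lifting: held more loosely, the grips touch the fingers only at an edge and the head swings down.
- tip_l (a point): Centre of the rounded end (radius 1.2 mm) of prong_l's tip; it touches a surface when 1.2 mm above it. As the tweezers lie it is 49 mm ahead of and 34 mm below their origin, 14 mm to the +y side. Either tip may go on either pad.
- tip_r (a point): The same for prong_r, on the -y side.
- tea_glass: Tea glass, 58 mm across, 88 mm high; bystander. Origin: centre of its underside.
- phone: Phone lying flat, 150 x 72 x 8 mm; bystander. Origin: centre of its underside.
- driver: Precision screwdriver lying on the desk, 140 mm long, 12 mm thick; bystander. Origin: beneath its middle.
- parts_tray: Grey parts tray, 110 x 70 x 22 mm; bystander. Origin: centre of its underside.
Not all that is in view belongs to the job. Leave any blue look-alike of the tweezers alone.

How it is judged (in metres and radians):
On the way, in this order (a step that is already met when the one before it is completed fails the run):
1. the sliding jaw is closed on the board, which lies snug against the fixed jaw (value of joint jaw between 0.0432 and 0.0465 m and y of board in the frame of holder between -0.002 and 0.002 m and z of board in the frame of holder below 0.025 m), for 0.2 s.
2. the tweezers are held by the fingers, lifted out of their rest (height (world z) of tweezers above 0.055 m and contact force between tweezers and rest below 0.01 N and contact force between the fingers and tweezers above 0.5 N), for 0.2 s.
At the end, for the whole second after the job is handed in: Jaw closed on the board: under 2 mm of play, board within 2 mm of the fixed jaw. Fingers still squeeze the tweezers, clear of rest and holder: tips 15 mm apart within 2 mm, each within 3.5 mm of its own pad's centre, both touching the board, under 8 N in all, still (all of step 1 and ((horizontal distance between tip_l and pad_a below 0.0035 m and horizontal distance between tip_r and pad_b below 0.0035 m) or (horizontal distance between tip_l and pad_b below 0.0035 m and horizontal distance between tip_r and pad_a below 0.0035 m)) and distance between tip_l and tip_r between 0.013 and 0.017 m and contact force between each of prong_l, prong_r and board above 0.02 N and contact force between tweezers and board below 8 N and contact force between the fingers and tweezers above 1 N and contact force between tweezers and rest below 0.01 N and contact force between tweezers and holder below 0.01 N and linear speed of each of prong_l, prong_r below 0.01 m/s); the arm keeps its last pose, push and grip.
It fails at once if the tweezers are pressed hard (over 12 N) on the board (contact force between tweezers and board above 12 N).
It fails at once if a bystander (tea glass, phone, screwdriver, parts tray) is moved by more than 15 mm (distance of any of tea_glass, phone, driver, parts_tray from where it was at the start of the episode above 0.015 m).
It also fails if it takes over 54 s, if anything falls off the work surface, if the arm or the gripper's body presses on something with over 40 N, if the wrist force passes 120 N, or if a joint passes its speed limit or range.

### The arm

A 6-joint arm with a two-finger parallel gripper is mounted at the origin on the work surface. World frame = base frame: x ahead of the robot, y to its left, z up, the work surface at z = 0. Lengths are in mm, angles in rad, forces in N, time in s.
With the tool pointing down it reaches from about 275 to 1000 mm from the base axis. Payload 8.4 kg.
Tool frame: the origin (TCP) lies at the very end of the fingers, on their centre line; the grasp point (between the pads) lies 19 mm behind it; z points along the fingers, x is the direction in which the jaws open and shut, and the axes are right-handed (so a half turn about z gives the same grasp; the last joint's range is limited). The gripper opens to 85 mm and grips with 20 to 120 N. Pads are 22 mm wide; open, the fingers measure 114 mm over their backs; the gripper's body (76 mm by 85 mm) begins 54 mm behind the grasp point. The pads swing forward as they close: fully open they stand 13 mm farther back than shut.
Start: joints at [1.175, 0.353, 1.633, -0, 1.155, -0.002], TCP at [239.811, 577.164, 231.281] pointing down, gripper open.
Joint ranges: [-2.63, 2.63], [-0.92, 2.1], [0.06, 2.66], [-1.3, 4.44], [0, 2.69], [-3.02, 3.02]. Speed limits (rad/s): [2.22, 2.22, 2.79, 3.14, 3.14, 3.14].

### API

Orientations are given as [roll, pitch, yaw] about the fixed x, y, z axes, in that order (R = Rz(yaw) Ry(pitch) Rx(roll)).
In Python, from rig import sense, grab_frame, calibration, sign_off gives the robot as it stands.
- The arm moves only by the tool servo_tool, never from a script. Its argument "series" is one flat list of numbers, 4 for each row, row after row: the shift along the world's x, y, z in m, then the turn about the world's z in degrees. In form: [x, y, z, yaw, x, y, z, yaw, ...]. A call has 1 to 8 rows; each row shifts and turns the commanded pose from where the row before left it; what a row does not reach is not made up. A row lasts 1/12 s, in which the tool goes at most 41.7 mm and 7.16 degrees, less where a joint would pass 70% of its speed; a pose out of reach is approached as far as the arm can. A call is refused whole if a number of a shift passes 0.0417 or a number of a turn 7.16, either way. A call with a gripper value outside its range is refused whole. "gripper" is the finger opening in m, from 0 to 0.0854, set as the call begins (left out, the last holds). The fingers move at their own pace and stop on an object; "newtons" is the grip in N (left out, the last holds). Time passes only in rows, so rows that do not move let the fingers close. It gives the time, the measured TCP pose, the force and the opening at its end, in the units of the state.
- sense(): the state, without advancing time (a new reading comes with each control period).
- grab_frame(name): name is "side" or "top" or "wrist"; returns the picture (384x512x3 uint8, blue, green, red); there is no depth.
- calibration(name): a dict with "fx", "fy", "cx", "cy" (pixels), "rvec" (rotation vector, rad) and "tvec" (3), from world to camera coordinates, as OpenCV has them. Camera axes: x right, y down, z forward; pixel columns grow to the right and rows downward; lengths in mm; the calibration is good to about 2 mm. A picture is of the moment at which its call begins: read the wrist's pose just before it. calibration takes no time and is no camera call; for the wrist camera it gives the pose at the moment of the call.
- sign_off(): hands the job in, once; it reports no verdict.
The state is a dict: "clock": time; "qpos": joint angles; "qvel": joint speeds; "joint_efforts": joint torques, N m; "eef_pos": TCP position; "tcp_rot": TCP orientation; "contact_force": force on the tool from outside, world axes, zero at the start; "wrist_torque": the same for the moment, N m; "opening": opening from 0.0 (shut) to 1.0 (fully open).
Only numpy, scipy, OpenCV 4.12 (cv2) and the standard library are available. Lean on these libraries where they do the work, as an engineer would, in place of code of your own. Each camera call takes 0.05 s, during which the arm holds its last target. There are 200 camera calls.

## Working session

There is one attempt and no reset: what is moved stays moved. The work goes in short steps, Python scripts to look and compute and a tool call to move; the robot and the scene stay as the last step left them, time stands still between calls to the robot, and variables do not carry over. Pictures are saved under pics/ and viewed, about 8 in all and at most 12, crops included, and the job is handed in when it is done.

Besides the shell and the picture viewer there is one more tool, called after "Emit:" as name(argument=value, ...), one argument or row to a line, values as JSON. servo_tool: Moves the arm, as the interface text tells. Its arguments: {"type":"object","properties":{"series":{"type":"array"},"gripper":{"type":"number"},"newtons":{"type":"number"}},"required":["series"]}

```bash
mkdir -p pics; ls
cat > h.py <<'E'
import numpy as np, cv2
from rig import sense, grab_frame, calibration, sign_off
def cam(n):
    c=calibration(n); K=np.array([[c['fx'],0,c['cx']],[0,c['fy'],c['cy']],[0,0,1.]])
    return K,np.array(c['rvec'],float),np.array(c['tvec'],float)
def ray(C,u,v):
    K,r,t=C; R=cv2.Rodrigues(r)[0]; d=R.T@np.linalg.inv(K)@[u,v,1.]; return -R.T@t.ravel(), d
def on(C,u,v,z):
    o,d=ray(C,u,v); return o+d*(z-o[2])/d[2]
def px(C,p):
    return cv2.projectPoints(np.array(p,float).reshape(-1,1,3),C[1],C[2],C[0],None)[0].reshape(-1,2)
E
python3 - <<'E'
from h import *
print(sense())
for n in('top','side','wrist'):
    c=cam(n); im=grab_frame(n); cv2.imwrite(f'pics/{n}0.png',im); np.savez(f'{n}0.npz',K=c[0],r=c[1],t=c[2]); print(n,calibration(n), ray(c,256,192))
a=cv2.imread('pics/top0.png')
cv2.imwrite('pics/top0b.png',cv2.resize(a,(800,600),interpolation=cv2.INTER_CUBIC))
E
```

```text
pics
{'clock': 0.0, 'qpos': array([ 1.17464488e+00,  3.53625471e-01,  1.63413405e+00,  5.60894754e-06,
        1.15522420e+00, -2.40339856e-03]), 'qvel': array([-0.00136348,  0.00094328,  0.00079828,  0.00095686, -0.00034905,
       -0.00115174]), 'joint_efforts': array([-3.45317876e-04, -6.05244040e+01, -3.42081642e+01,  3.84405894e-05,
        9.26877226e-03,  1.86743557e-05]), 'eef_pos': array([239.5966786 , 576.72777653, 230.5758923 ]), 'tcp_rot': array([-3.14158418e+00,  1.39105242e-03,  1.17704601e+00]), 'contact_force': array([0.48332576, 0.71613128, 0.61856784]), 'wrist_torque': array([-0.0292878 , -0.00980012, -0.0164372 ]), 'opening': 0.9997996501506559}
top {'fx': 485.86839859888045, 'fy': 485.86839859888045, 'cx': 264.03284035394717, 'cy': 183.29667463128334, 'rvec': array([ 2.15735874, -2.1830278 ,  0.1163809 ]), 'tvec': array([  49.13248636,  591.24680948, 1103.13029368])} (array([ 474.9888883 ,   47.25801866, 1158.03085944]), array([ 0.08541434,  0.01222102, -0.99656874]))
side {'fx': 449.52070001507144, 'fy': 449.52070001507144, 'cx': 255.14727032750818, 'cy': 194.44433459454257, 'rvec': array([ 2.28144796, -0.16324132,  0.08184027]), 'tvec': array([-563.37935496,  132.00238897, 1085.17439269])} (array([ 447.01957558, -805.96573154,  814.25863794]), array([ 0.11518087,  0.7497847 , -0.65160527]))
wrist {'fx': 270.2726308350305, 'fy': 270.2726308350305, 'cx': 253.28470173913317, 'cy': 195.8237732614453, 'rvec': array([-2.37326066, -1.58496997, -0.26383949]), 'tvec': array([-624.91536321,  -41.80235601,  381.83940691])} (array([161.42397328, 609.91014998, 374.02851832]), array([ 0.29147957, -0.11117049, -0.95025359]))
```

View pics/top0b.png

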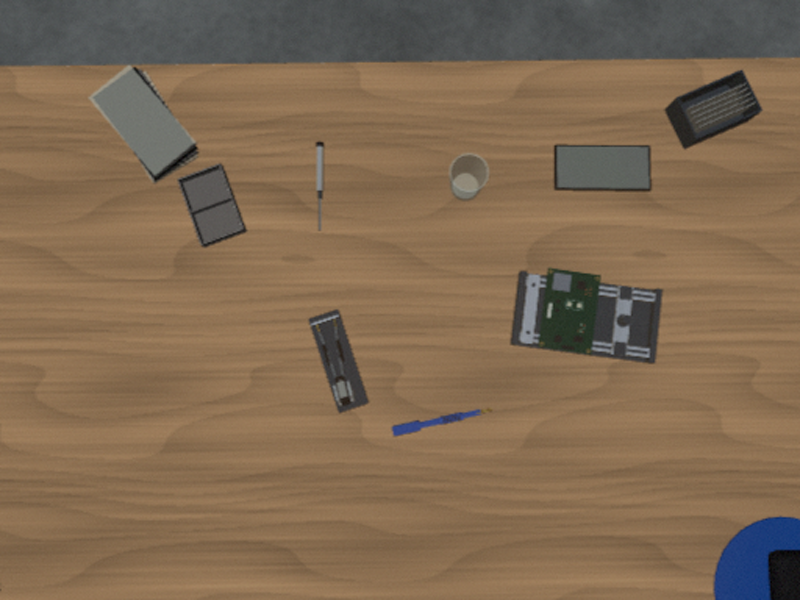

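The picture shows the holder at about (585,316) with its fixed jaw on the left (530,310) and the knob at (623,321). The dark tweezers lie in the rest at (338,360), tips up-left at (323,320) and head at (343,393). The blue look-alike at (440,422) is not in a rest, so it is the decoy. I'll confirm with an enlarged crop.

Run:
```python
from h import *
a=cv2.imread('pics/top0.png')
h=a[165:240,322:430]; r=a[190:270,190:242]
H=cv2.resize(h,None,fx=5,fy=5,interpolation=cv2.INTER_CUBIC); R=cv2.resize(r,None,fx=5,fy=5,interpolation=cv2.INTER_CUBIC)
out=np.zeros((400,800,3),np.uint8); out[:375,:540]=H; out[:400,540:800]=R; cv2.imwrite('pics/c1.png',out)
C=cam('top'); print(px(C,[[0,0,0],[500,0,0],[500,200,0],[240,577,0]]))
```

```text
[[285.67300616 443.70847018]
 [282.18315194 222.82774856]
 [197.97915294 223.83522138]
 [ 34.88261692 338.40795075]]
```

View pics/c1.png

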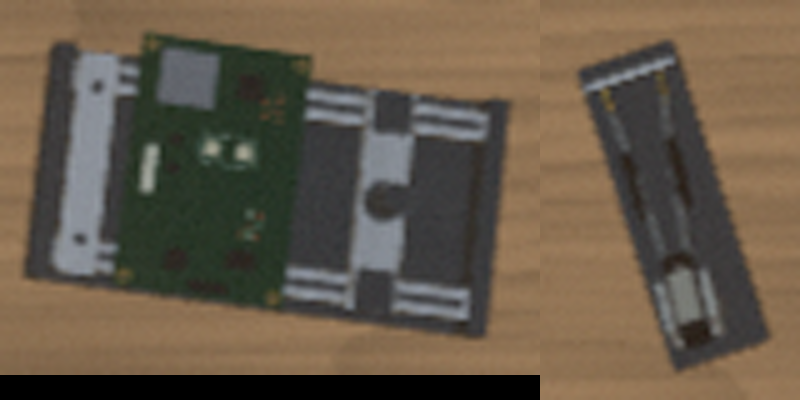

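The crop confirms the dark tweezers in the rest, with two gold tips behind the lip, and the board pads at about (212,150) and (243,152) in the crop. However, the calibration puts the TCP at the bottom left, while the only arm-like blue disc is at the bottom right. I'll check this against the other views.

Run:
```python
from h import *
a=cv2.imread('pics/side0.png');b=cv2.imread('pics/wrist0.png')
s=0.78
cv2.imwrite('pics/c2.png',np.hstack([cv2.resize(a,(400,300),interpolation=cv2.INTER_AREA),cv2.resize(b,(400,300),interpolation=cv2.INTER_AREA)]))
for n in ('top','side','wrist'):
    C=cam(n); print(n,px(C,[[240,577,230],[240,577,380],[0,0,0],[500,0,0],[500,200,0]]).round().tolist())
```

```text
top [[-23.0, 365.0], [-80.0, 391.0], [286.0, 444.0], [282.0, 223.0], [198.0, 224.0]]
side [[123.0, 53.0], [114.0, 3.0], [22.0, 249.0], [228.0, 229.0], [221.0, 179.0]]
wrist [[253.0, 251.0], [249.0, 1202.0], [-189.0, 166.0], [33.0, 397.0], [121.0, 368.0]]
```

View pics/c2.png

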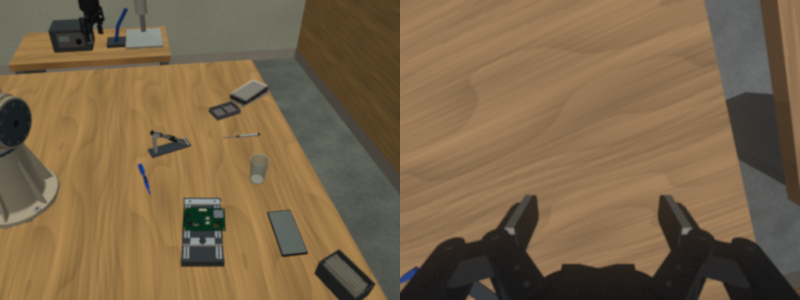

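Run:
```python
from h import *
C=cam('top')
hc=lambda x,y:(322+(x+.5)/5-.5,165+(y+.5)/5-.5)
rc=lambda x,y:(190+(x-540+.5)/5-.5,190+(y+.5)/5-.5)
P=[on(C,*hc(*p),8)[:2] for p in [(55,42),(508,100),(485,337),(25,278)]]
c=np.mean(P,0); d=(P[0]+P[3]-P[1]-P[2])/2; print('holder plate',c,'len',np.linalg.norm(d),'yawY',np.degrees(np.arctan2(d[1],d[0])))
yh=d/np.linalg.norm(d); o=c+yh*38; print('holder origin',o,'holder x',(yh[1],-yh[0]))
xh=np.array([yh[1],-yh[0]])
for n,p,z in [('pa',(212,150),24),('pb',(243,152),24),('knobtop',(384,200),58.5)]+[('bc%d'%i,p,24) for i,p in enumerate([(147,35),(310,58),(282,307),(122,281)])]:
    w=on(C,*hc(*p),z)[:2]; print(n,w.round(1),'holder xy',((w-o)@xh).round(1),((w-o)@yh).round(1))
P=[on(C,*rc(*p),3)[:2] for p in [(580,72),(672,42),(770,337),(680,370)]]
c=np.mean(P,0); d=(P[0]+P[1]-P[2]-P[3])/2; print('rest',c,np.linalg.norm(d),np.degrees(np.arctan2(d[1],d[0])))
tl=on(C,*rc(606,98),7.5);tr=on(C,*rc(662,88),7.5);gl=on(C,*rc(629,178),41.5);gr=on(C,*rc(682,170),41.5)
print(tl,tr,gl,gr,'tipsmid',(tl+tr)/2,'gripmid',(gl+gr)/2)
print(sense()['tcp_rot'])
```

```text
holder plate [ 545.66967112 -221.12326795] len 217.82142134128927 yawY 81.99626544611353
holder origin [ 550.96070169 -183.49342613] holder x (np.float64(0.9902589952989143), np.float64(-0.1392376465959724))
pa [ 563.1 -191.7] holder xy 13.2 -6.5
pb [ 562.  -206.2] holder xy 14.1 -21.0
knobtop [ 536.8 -261.7] holder xy -3.1 -79.5
bc0 [ 617.7 -162.9] holder xy 63.3 29.7
bc1 [ 606.  -239.3] holder xy 62.2 -47.6
bc2 [ 489.5 -221.9] holder xy -55.6 -46.6
bc3 [ 502.4 -147.7] holder xy -53.0 28.6
rest [483.77806442 155.44203511] 147.70323761229136 18.368132420146264
[534.22819531 187.67684087   7.5       ] [538.64971313 161.17485715   7.5       ] [495.73242958 172.96683514  41.5       ] [499.09382008 148.70456226  41.5       ] tipsmid [536.43895422 174.42584901   7.5       ] gripmid [497.41312483 160.8356987   41.5       ]
[3.14158964e+00 1.06042494e-03 1.17698439e+00]
```

Depth and scale agree: the side view shows the base where it should be, and the TCP is simply outside the top view. Moving over the knob with the tool yaw at about 82°, so the jaws open along the rails.

Emit:
servo_tool(
  series=[0.0125, -0.035, 0, 0.6, 0.0125, -0.035, 0, 0.6, 0.0125, -0.035, 0, 0.6, 0.0125, -0.035, 0, 0.6, 0.0125, -0.035, 0, 0.6, 0.0125, -0.035, 0, 0.6, 0.0125, -0.035, 0, 0.6, 0.0125, -0.035, 0, 0.6],
)

```text
clock: 0.82
eef_pos: [339.9, 295.4, 231.2]
tcp_rot: [3.142, 0.0, 1.262]
contact_force: [1.0, 0.7, 1.2]
opening: 1.001
```

Emit:
servo_tool(
  series=[0.0125, -0.035, 0, 0.6, 0.0125, -0.035, 0, 0.6, 0.0125, -0.035, 0, 0.6, 0.0125, -0.035, 0, 0.6, 0.0125, -0.035, 0, 0.6, 0.0125, -0.035, 0, 0.6, 0.0125, -0.035, 0, 0.6, 0.0125, -0.035, 0, 0.6],
)

```text
clock: 1.48
eef_pos: [439.9, 15.3, 231.4]
tcp_rot: [3.141, -0.0, 1.345]
contact_force: [0.3, 0.6, 0.9]
opening: 1.0
```

Emit:
servo_tool(
  series=[0.0125, -0.035, 0, 0.6, 0.0125, -0.035, 0, 0.6, 0.0125, -0.035, 0, 0.6, 0.0125, -0.035, 0, 0.6, 0.0125, -0.035, 0, 0.6, 0.0125, -0.035, 0, 0.6, 0.0125, -0.035, 0, 0.6, 0.0125, -0.035, 0, 0.6],
)

```text
clock: 2.15
eef_pos: [539.9, -264.7, 231.0]
tcp_rot: [-3.141, -0.0, 1.429]
contact_force: [0.1, -0.2, -0.3]
opening: 1.003
```

Emit:
servo_tool(
  series=[0, 0, -0.02, 0, 0, 0, -0.02, 0, 0, 0, -0.02, 0, 0, 0, 0, 0, 0, 0, 0, 0],
)

```text
clock: 2.57
eef_pos: [539.0, -262.5, 170.4]
tcp_rot: [-3.139, -0.001, 1.428]
contact_force: [0.6, -0.3, 0.5]
opening: 0.997
```

Run:
```python
from h import *
s=sense(); C=cam('wrist'); im=grab_frame('wrist'); cv2.imwrite('pics/w1.png',im)
np.savez('w1.npz',K=C[0],r=C[1],t=C[2])
print(s['clock'],s['eef_pos'],np.degrees(s['tcp_rot']),px(C,[[536.8,-261.7,58.5],[562,-206,24],[563,-192,24],s['eef_pos']]))
```

```text
2.5667 [ 539.04164474 -262.50996599  170.43167215] [-1.79853923e+02 -4.67583864e-02  8.18323219e+01] [[252.90810837 191.03005178]
 [304.67409348 196.02519575]
 [317.07984641 195.19235016]
 [252.06855079 251.44725932]]
```

View pics/w1.png

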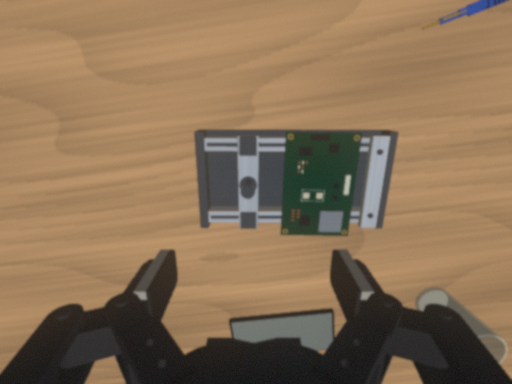

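The wrist view shows the knob at (248,187), the pads at (306,196) and (320,196), and the fixed jaw at (377,180), within a few mm of the first estimate.

Run:
```python
from h import *
d=np.load('w1.npz'); C=(d['K'],d['r'],d['t'])
im=cv2.imread('pics/w1.png'); g=cv2.cvtColor(im,cv2.COLOR_BGR2GRAY)
sub=g[170:204,236:262]; m=(sub<85).astype(np.uint8)
n,l,s,c=cv2.connectedComponentsWithStats(m)
for i in range(1,n): print('dark',s[i],c[i]+[236,170])
w=g[188:206,296:330]; m=(w>150).astype(np.uint8); n,l,s,c=cv2.connectedComponentsWithStats(m)
for i in range(1,n):
    p=c[i]+[296,188]; print('pad',s[i][4],p,on(C,*p,24))
for z in(44.5,58.5): print(on(C,248.3,187,z))
for p in [(386,133),(372,227)]: print('fixed jaw face/outer',on(C,*p,30.5))
for p in [(361,136),(350,228)]: print('face',on(C,*p,30.5))
```

```text
dark [ 0  0  2 34 35] [236.02857143 186.97142857]
dark [23  0  3 34 78] [260.30769231 187.44871795]
dark [  5   8  15  19 224] [247.64285714 186.69196429]
pad 22 [305.90909091 195.09090909] [ 561.08144625 -204.52416407   24.        ]
pad 20 [319.  195.5] [ 563.67757664 -189.86894326   24.        ]
[ 536.20639754 -266.46889406   44.5       ]
[ 532.01489121 -265.61256952   58.5       ]
fixed jaw face/outer [ 503.12948793 -118.71755767   30.5       ]
fixed jaw face/outer [ 608.3883094  -133.08604129   30.5       ]
face [ 502.54096696 -144.20077879   30.5       ]
face [ 606.05710043 -158.27135206   30.5       ]
```

Emit:
servo_tool(
  series=[-0.002, -0.001, -0.03, 0, -0.002, -0.0007, -0.03, 0, 0, 0, -0.03, 0, 0, 0, -0.025, 0, 0, 0, -0.02, 0, 0, 0, 0, 0],
  gripper=0.05,
  newtons=30,
)

```text
clock: 3.12
eef_pos: [534.6, -263.7, 34.1]
tcp_rot: [-3.138, -0.001, 1.429]
contact_force: [-0.7, 1.5, 0.2]
opening: 0.585
```

Emit:
servo_tool(
  series=[0, 0, 0, 0, 0, 0, 0, 0, 0, 0, 0, 0, 0, 0, 0, 0, 0, 0, 0, 0, 0, 0, 0, 0, 0, 0, 0, 0, 0, 0, 0, 0],
  gripper=0.0,
)

```text
clock: 3.78
eef_pos: [537.4, -265.4, 38.6]
tcp_rot: [3.138, 0.001, 1.428]
contact_force: [-0.1, -0.3, 6.6]
opening: 0.148
```

Emit:
servo_tool(
  series=[0, 0, 0.002, 0, 0.0007, 0.005, 0, 0, 0.0007, 0.005, 0, 0, 0.0007, 0.005, 0, 0, 0.0007, 0.005, 0, 0, 0, 0, 0, 0],
)

```text
clock: 4.28
eef_pos: [540.3, -244.4, 38.9]
tcp_rot: [3.138, 0.001, 1.428]
contact_force: [7.8, 0.5, -11.0]
opening: 0.15
```

Emit:
servo_tool(
  series=[0.0004, 0.003, 0, 0, 0.0004, 0.003, 0, 0, 0, 0, 0, 0, 0, 0, 0, 0],
)

```text
clock: 4.62
eef_pos: [541.1, -238.8, 38.8]
tcp_rot: [3.138, 0.001, 1.428]
contact_force: [6.5, -0.1, -10.9]
opening: 0.144
```

Emit:
servo_tool(
  series=[0, 0.001, -0.0015, 0, 0, 0.001, 0, 0, 0, 0, 0, 0],
)

```text
clock: 4.87
eef_pos: [541.4, -237.5, 38.6]
tcp_rot: [3.137, 0.001, 1.428]
contact_force: [2.5, -2.1, 6.2]
opening: 0.149
```

Emit:
servo_tool(
  series=[0, 0.001, 0, 0, 0, 0, 0, 0, 0, 0, 0, 0],
)

```text
clock: 5.12
eef_pos: [541.5, -236.6, 38.6]
tcp_rot: [3.137, 0.001, 1.428]
contact_force: [2.4, -2.5, 6.5]
opening: 0.15
```

Emit:
servo_tool(
  series=[0, 0.001, 0, 0, 0, 0, 0, 0, 0, 0, 0, 0],
)

```text
clock: 5.37
eef_pos: [541.6, -235.6, 38.6]
tcp_rot: [3.137, 0.001, 1.428]
contact_force: [4.2, -3.0, 6.5]
opening: 0.145
```

Emit:
servo_tool(
  series=[0, 0.001, 0, 0, 0, 0, 0, 0, 0, 0, 0, 0],
)

```text
clock: 5.62
eef_pos: [541.8, -234.7, 38.6]
tcp_rot: [3.136, 0.001, 1.428]
contact_force: [4.5, -2.3, 5.7]
opening: 0.146
```

Emit:
servo_tool(
  series=[0, 0.001, 0, 0, 0, 0, 0, 0, 0, 0, 0, 0],
)

```text
clock: 5.87
eef_pos: [541.9, -233.7, 38.6]
tcp_rot: [3.136, 0.002, 1.428]
contact_force: [4.1, -2.6, 5.0]
opening: 0.15
```

Run:
```python
from h import *
print(sense()['contact_force'])
C=cam('side'); a=grab_frame('side'); C2=cam('wrist'); b=grab_frame('wrist')
u,v=px(C,[[551,-190,25]])[0].astype(int); print(u,v)
c=a[v-45:v+45,u-50:u+50]
cv2.imwrite('pics/c3.png',np.hstack([cv2.resize(c,(400,360),interpolation=cv2.INTER_CUBIC),cv2.resize(b[:230,150:406],(400,360),interpolation=cv2.INTER_CUBIC)]))
```

```text
[ 4.06086006 -2.60245707  4.97214044]
259 279
```

View pics/c3.png

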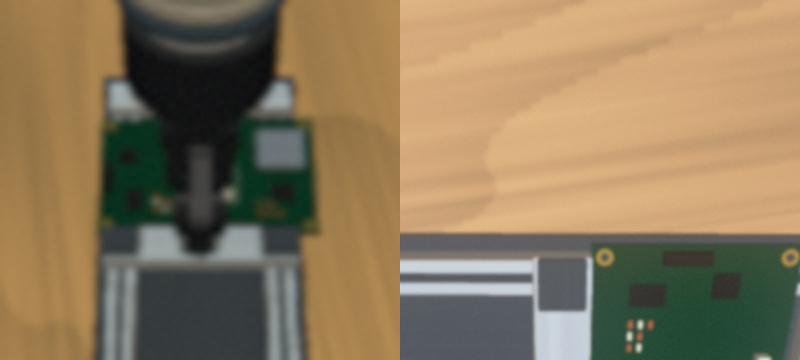

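The jaw is now touching the board, and the board is nearly at the fixed jaw. I'll keep pushing in small steps until the force jumps.

Emit:
servo_tool(
  series=[0.0007, 0.001, 0, 0, 0, 0, 0, 0, 0, 0, 0, 0],
)

```text
clock: 6.22
eef_pos: [542.1, -232.5, 38.7]
tcp_rot: [3.137, 0.001, 1.428]
contact_force: [2.7, -2.5, 6.2]
opening: 0.148
```

Emit:
servo_tool(
  series=[0, 0.001, 0, 0, 0, 0, 0, 0, 0, 0, 0, 0],
)

```text
clock: 6.47
eef_pos: [542.2, -231.6, 38.6]
tcp_rot: [3.137, 0.001, 1.428]
contact_force: [2.1, -3.3, 5.9]
opening: 0.152
```

Emit:
servo_tool(
  series=[0, 0.001, 0, 0, 0, 0, 0, 0, 0, 0, 0, 0],
)

```text
clock: 6.72
eef_pos: [542.4, -230.8, 38.7]
tcp_rot: [3.137, 0.002, 1.428]
contact_force: [4.6, -2.6, 6.1]
opening: 0.144
```

Emit:
servo_tool(
  series=[0, 0.001, 0, 0, 0, 0, 0, 0, 0, 0, 0, 0],
)

```text
clock: 6.97
eef_pos: [542.4, -230.6, 38.7]
tcp_rot: [3.136, 0.003, 1.429]
contact_force: [2.7, -8.8, 5.2]
opening: 0.145
```

Emit:
servo_tool(
  series=[0, 0.001, 0, 0, 0, 0, 0, 0, 0, 0, 0, 0],
)

```text
clock: 7.22
eef_pos: [542.4, -230.5, 38.7]
tcp_rot: [3.136, 0.004, 1.429]
contact_force: [1.8, -14.2, 4.0]
opening: 0.143
```

Emit:
servo_tool(
  series=[0, 0.001, 0, 0, 0, 0, 0, 0, 0, 0, 0, 0],
)

```text
clock: 7.47
eef_pos: [542.5, -230.4, 38.7]
tcp_rot: [3.135, 0.005, 1.429]
contact_force: [1.1, -19.1, 2.2]
opening: 0.144
```

The force has risen to 19 N with no further motion, so the board is snug. Relieve, release, rise and travel to the tweezers.

Emit:
servo_tool(
  series=[0, -0.002, 0, 0, 0, -0.001, 0, 0, 0, 0, 0, 0],
)

```text
clock: 7.72
eef_pos: [542.3, -230.8, 38.6]
tcp_rot: [3.137, 0.001, 1.428]
contact_force: [3.7, -3.0, 5.6]
opening: 0.152
```

Emit:
servo_tool(
  series=[0, 0, 0, 0, 0, 0, 0, 0, 0, 0, 0, 0, 0, 0, 0, 0, 0, 0, 0.02, 0, 0, 0, 0.035, 0, 0, 0, 0.035, 0, 0, 0, 0.035, 0],
  gripper=0.06,
)

```text
clock: 8.38
eef_pos: [539.3, -229.1, 162.6]
tcp_rot: [-3.14, -0.001, 1.428]
contact_force: [0.6, -0.2, 0.1]
opening: 0.703
```

Run:
```python
from h import *
s=sense(); C=cam('wrist'); im=grab_frame('wrist'); cv2.imwrite('pics/w2.png',im); np.savez('w2.npz',K=C[0],r=C[1],t=C[2]); print(s['eef_pos'],np.degrees(s['tcp_rot']))
im2=grab_frame('top'); cv2.imwrite('pics/top2.png',im2)
g=cv2.cvtColor(im,cv2.COLOR_BGR2GRAY)
p=px(C,[[555,-179,24],[552,-194,24]]); print(p)
u,v=p.mean(0).astype(int); w=g[v-25:v+25,u-35:u+35]; m=(w>150).astype(np.uint8); n,l,st,c=cv2.connectedComponentsWithStats(m)
for i in range(1,n):
  if st[i][4]>8: q=c[i]+[u-35,v-25]; print('pad',st[i],q,on(C,*q,24))
cv2.imwrite('pics/w2b.png',cv2.resize(im[:,100:450],None,fx=1.56,fy=1.56,interpolation=cv2.INTER_CUBIC))
```

```text
[ 539.25465158 -229.07097747  162.58448427] [-1.79884576e+02 -3.32521116e-02  8.18422030e+01]
[[299.63167858 192.89009093]
 [285.76952329 192.1598425 ]]
pad [ 0  0  5 20 90] [259.11111111 175.55555556] [ 529.23381352 -220.45604265   24.        ]
pad [68 15  2 18 27] [325.66666667 192.        ] [ 558.02477089 -150.60367187   24.        ]
pad [ 0 28  5 22 76] [259.27631579 208.30263158] [ 566.7397706  -225.36005119   24.        ]
pad [27 32  5  5 25] [286. 201.] [ 562.31706761 -194.80958199   24.        ]
pad [40 32  6  5 27] [299.40740741 201.07407407] [ 564.51497309 -180.0745941    24.        ]
```

View pics/w2b.png

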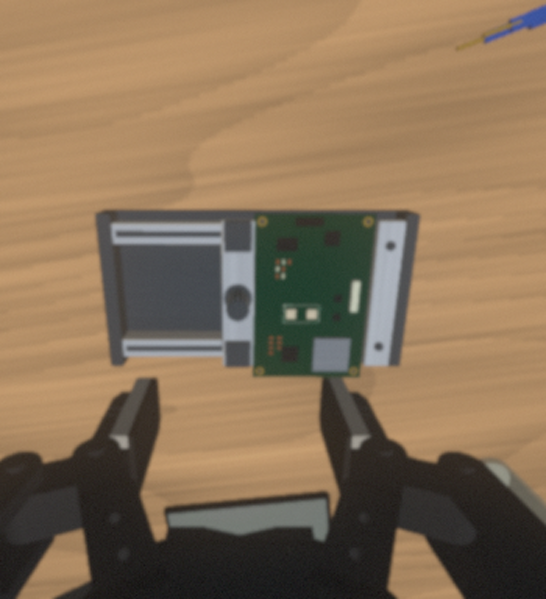

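The board is clamped snugly between the jaws, with the pads at about (290,314) and (312,314) in this view, which is world (562.3,-194.8) and (564.5,-180.1). Going to the tweezers.

Emit:
servo_tool(
  series=[-0.0035, 0.0325, 0, 2.3, -0.0035, 0.0325, 0, 2.3, -0.0035, 0.0325, 0, 2.3, -0.0035, 0.0325, 0, 2.3, -0.0035, 0.0325, 0, 2.3, -0.0035, 0.0325, 0, 2.3],
  gripper=0.05,
)

```text
clock: 8.98
eef_pos: [518.0, -33.0, 161.1]
tcp_rot: [-3.14, -0.0, 1.671]
contact_force: [0.4, -0.3, 0.0]
opening: 0.583
```

Emit:
servo_tool(
  series=[-0.0035, 0.0325, 0, 2.3, -0.0035, 0.0325, 0, 2.3, -0.0035, 0.0325, 0, 2.3, -0.0035, 0.0325, 0, 2.3, -0.0035, 0.0325, 0, 2.3, -0.0035, 0.0325, 0, 2.3, 0, 0, 0, 0, 0, 0, 0, 0],
)

```text
clock: 9.65
eef_pos: [497.2, 161.7, 161.1]
tcp_rot: [-3.14, 0.0, 1.913]
contact_force: [0.4, 0.7, -0.2]
opening: 0.583
```

Run:
```python
from h import *
s=sense(); C=cam('wrist'); im=grab_frame('wrist'); cv2.imwrite('pics/w3.png',im); np.savez('w3.npz',K=C[0],r=C[1],t=C[2]); print(s['eef_pos'],np.degrees(s['tcp_rot']))
u,v=px(C,[[497,161,41]])[0].astype(int); print(u,v)
cv2.imwrite('pics/w3b.png',cv2.resize(im[v-75:v+75,u-100:u+100],(800,600),interpolation=cv2.INTER_CUBIC)); print(u-100,v-75)
```

```text
[497.24163494 161.73296084 161.07692729] [-1.79925548e+02  1.74801328e-03  1.09610224e+02]
251 189
151 114
```

View pics/w3b.png

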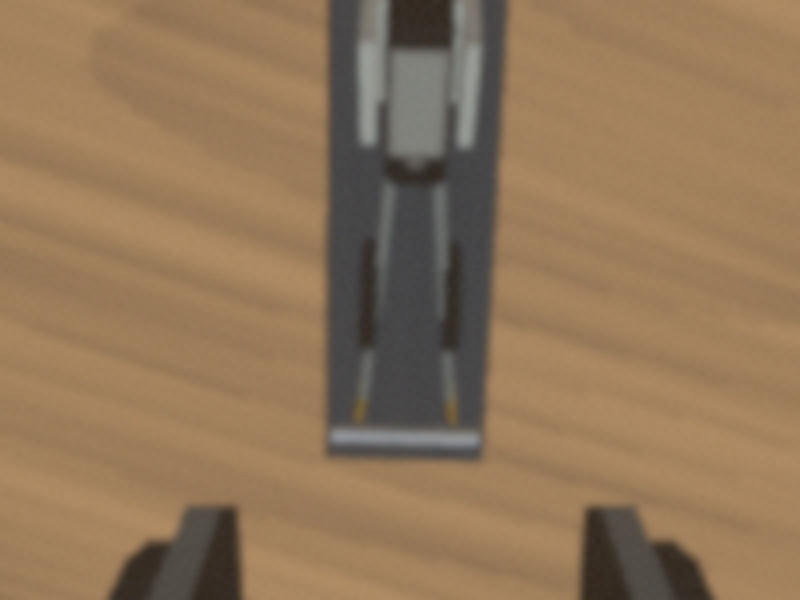

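The close view shows the dark tweezers in the forked rest: grips at crop (367,295) and (452,296), gold tips at (360,412) and (452,412), head at the top. It is clearly the right one.

Run:
```python
from h import *
d=np.load('w3.npz'); C=(d['K'],d['r'],d['t'])
f=lambda x,y:(151+(x+.5)/4-.5,114+(y+.5)/4-.5)
for n,p,z in [('gl',(367,295),43),('gr',(452,296),43),('gtopL',(370,240),54),('gbotL',(366,350),37),('gtopR',(455,240),54),('gbotR',(450,350),37),('tl',(360,418),8),('tr',(452,418),8),('head',(416,170),62),('rb1',(330,457),6),('rb2',(481,457),6)]:
    print(n,on(C,*f(*p),z).round(1))
```

```text
gl [497.2 151.2  43. ]
gr [490.2 171.5  43. ]
gtopL [480.6 146.7  54. ]
gbotL [513.4 156.2  37. ]
gtopR [473.8 165.8  54. ]
gbotR [506.  177.1  37. ]
tl [544.8 163.9   8. ]
tr [535.6 189.7   8. ]
head [459.7 150.8  62. ]
rb1 [561.  159.6   6. ]
rb2 [545.6 202.9   6. ]
```

Emit:
servo_tool(
  series=[-0.002, -0.0005, -0.03, 0, -0.001, 0, -0.03, 0, 0, 0, -0.03, 0, 0, 0, -0.025, 0, 0, 0, -0.015, 0, 0, 0, -0.0085, 0, 0, 0, 0, 0, 0, 0, 0, 0],
)

```text
clock: 10.37
eef_pos: [495.2, 159.2, 23.4]
tcp_rot: [-3.141, 0.0, 1.909]
contact_force: [0.0, 0.4, -0.5]
opening: 0.583
```

Emit:
servo_tool(
  series=[0, 0, 0, 0, 0, 0, 0, 0, 0, 0, 0, 0, 0, 0, 0, 0, 0, 0, 0, 0, 0, 0, 0, 0],
  gripper=0.018,
)

```text
clock: 10.87
eef_pos: [496.2, 160.4, 24.3]
tcp_rot: [3.139, 0.0, 1.91]
contact_force: [0.3, 1.1, 7.6]
opening: 0.212
```

Emit:
servo_tool(
  series=[0, 0, 0, 0, 0, 0, 0, 0, 0, 0, 0, 0],
)

```text
clock: 11.12
eef_pos: [496.2, 160.5, 24.3]
tcp_rot: [3.139, 0.0, 1.91]
contact_force: [1.1, 0.2, 6.9]
opening: 0.212
```

Run:
```python
from h import *
s=sense(); C=cam('wrist'); im=grab_frame('wrist'); cv2.imwrite('pics/w4.png',im); np.savez('w4.npz',K=C[0],r=C[1],t=C[2]); print(s['eef_pos'],np.degrees(s['tcp_rot']),s['contact_force'],s['opening']*85.4)
print(px(C,[[540,177,8],s['eef_pos']]))
```

```text
[496.19959875 160.46837011  24.32138069] [1.79858968e+02 2.06255346e-03 1.09451982e+02] [1.12594088 0.23284102 6.91184612] 18.062346717714426
[[253.1881877  296.32511971]
 [251.55381592 250.84949007]]
```

View pics/w4.png

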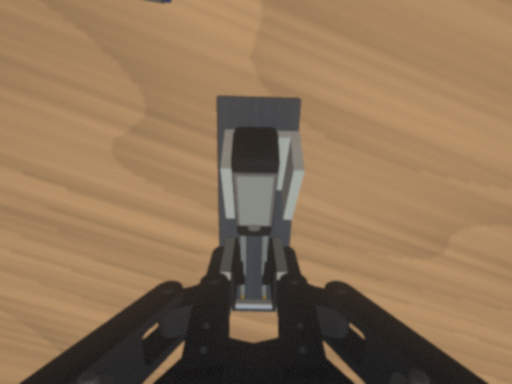

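The fingers hold both grips with the opening at 18.06 mm, the head is in the fork at (255,170), and the tips sit near (255,300). Lift straight up.

Emit:
servo_tool(
  series=[0, 0, 0.005, 0, 0, 0, 0.01, 0, 0, 0, 0.015, 0, 0, 0, 0.02, 0, 0, 0, 0.025, 0, 0, 0, 0.025, 0, 0, 0, 0.02, 0, 0, 0, 0, 0],
)

```text
clock: 11.83
eef_pos: [497.2, 160.6, 147.9]
tcp_rot: [3.135, 0.0, 1.91]
contact_force: [0.4, 1.0, -0.3]
opening: 0.213
```

Emit:
servo_tool(
  series=[0, 0, 0, 0, 0, 0, 0, 0, 0, 0, 0, 0],
)

```text
clock: 12.08
eef_pos: [494.2, 159.7, 142.4]
tcp_rot: [-3.14, -0.0, 1.91]
contact_force: [1.0, 1.0, -0.6]
opening: 0.212
```

Run:
```python
from h import *
s=sense(); C=cam('wrist'); im=grab_frame('wrist'); cv2.imwrite('pics/w5.png',im); np.savez('w5.npz',K=C[0],r=C[1],t=C[2]); e=s['eef_pos'];print(e,s['contact_force'],s['opening']*85.4)
x=np.array([np.cos(np.radians(19.4)),np.sin(np.radians(19.4)),0]);y=np.array([-x[1],x[0],0]); o=e+[0,0,19]
q=px(C,[o+49*x-[0,0,34]+7.5*y,o+49*x-[0,0,34]-7.5*y]); print(q)
u,v=q.mean(0).astype(int)
b=cv2.resize(im[v-40:v+40,u-50:u+50],(400,320),interpolation=cv2.INTER_CUBIC)
C=cam('side'); a=grab_frame('side'); u,v=px(C,[o])[0].astype(int); print(u,v,u-37,v-30); cv2.imwrite('pics/s5.png',a)
a=cv2.resize(a[v-30:v+30,u-37:u+38],(400,320),interpolation=cv2.INTER_CUBIC)
cv2.imwrite('pics/c5.png',np.hstack([b,a]))
```

```text
[494.20414872 159.67296522 142.37891725] [ 1.00296513  1.01108039 -0.61415421] 18.10416736683547
[[262.22661062 300.3776304 ]
 [241.23125326 300.36382605]]
217 140 180 110
```

View pics/c5.png

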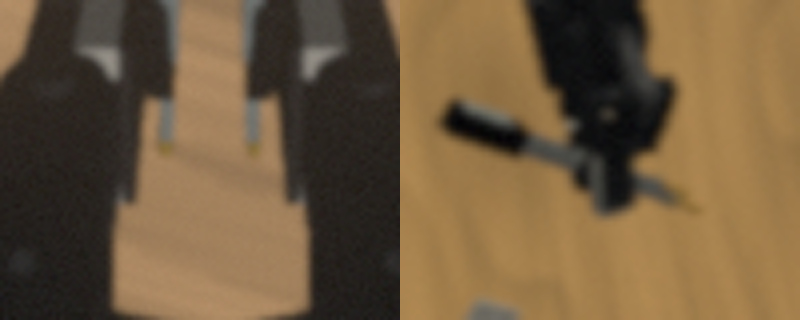

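The tweezers are held, sloping as intended. The tips show at crop (166,150) and (253,150) in the wrist view, and at (697,210) in the side view. Triangulating.

Run:
```python
from h import *
d=np.load('w5.npz'); C=(d['K'],d['r'],d['t']); S=cam('side')
e=np.array([494.2,159.7,142.4])
f=lambda x,y:(201+(x+.5)/4-.5,260+(y+.5)/4-.5)
o1,d1=ray(C,*f(209.5,152)); o2,d2=ray(S,180+(297.5)*75/400-.5,110+210.5*60/320-.5)
A=np.stack([d1,-d2],1); k=np.linalg.lstsq(A,o2-o1,rcond=None)[0]; p1=o1+k[0]*d1;p2=o2+k[1]*d2; print(p1,p2,'rel to TCP',(p1+p2)/2-e)
for z in (e[2]-15,e[2]-12,e[2]-18):
    a=on(C,*f(166,152),z);b=on(C,*f(253,152),z); print('tips at z',z,((a+b)/2-e).round(1),'sep',np.linalg.norm(a-b).round(2),np.degrees(np.arctan2(*(b-a)[1::-1])))
```

```text
[543.15097972 177.87115229 120.59862609] [540.9824524  176.64634435 118.57576167] rel to TCP [ 47.86671606  17.55874832 -22.81280612]
tips at z 127.4 [ 43.7  16.3 -15. ] sep 15.48 109.44625592566096
tips at z 130.4 [ 41.3  15.5 -12. ] sep 15.18 109.44625592566076
tips at z 124.4 [ 46.   17.1 -18. ] sep 15.77 109.44625592566113
```

Emit:
servo_tool(
  series=[0.00175, -0.0284, 0, -2.3, 0.00175, -0.0284, 0, -2.3, 0.00175, -0.0284, 0, -2.3, 0.00175, -0.0284, 0, -2.3, 0.00175, -0.0284, 0, -2.3, 0.00175, -0.0284, 0, -2.3],
)

```text
clock: 12.68
eef_pos: [505.0, -11.7, 142.5]
tcp_rot: [-3.14, -0.0, 1.667]
contact_force: [0.5, 0.2, -0.9]
opening: 0.212
```

Emit:
servo_tool(
  series=[0.00175, -0.0284, 0, -2.3, 0.00175, -0.0284, 0, -2.3, 0.00175, -0.0284, 0, -2.3, 0.00175, -0.0284, 0, -2.3, 0.00175, -0.0284, 0, -2.3, 0.00175, -0.0284, 0, -2.3, 0, 0, 0, 0, 0, 0, 0, 0],
)

```text
clock: 13.35
eef_pos: [515.6, -181.8, 142.4]
tcp_rot: [-3.14, -0.0, 1.426]
contact_force: [-0.9, 0.7, -0.8]
opening: 0.215
```

Emit:
servo_tool(
  series=[0, 0, -0.02, 0, 0, 0, -0.02, 0, 0, 0, -0.02, 0, 0, 0, -0.016, 0, 0, 0, 0, 0, 0, 0, 0, 0, 0, 0, 0, 0],
)

```text
clock: 13.93
eef_pos: [516.5, -180.3, 67.8]
tcp_rot: [3.141, -0.0, 1.429]
contact_force: [-0.4, -0.3, 0.2]
opening: 0.209
```

```bash
cat > look.py <<'E'
from h import *
import sys
n=sys.argv[1]
s=sense(); C=cam('wrist'); im=grab_frame('wrist'); cv2.imwrite(f'pics/{n}.png',im); np.savez(f'{n}.npz',K=C[0],r=C[1],t=C[2],e=s['eef_pos']); e=s['eef_pos'];print(s['clock'],e,np.degrees(s['tcp_rot'][2]),s['contact_force'],s['opening']*85.4)
q=px(C,[[564.5,-180.1,24],[562.3,-194.8,24]]); t=px(C,[e+[48.1,-6.2,-17]])[0]; print('pads',q,'tipmid',t)
u,v=((q.mean(0)+t)/2).astype(int); print('crop org',u-40,v-40)
b=cv2.resize(im[v-40:v+40,u-40:u+40],(480,480),interpolation=cv2.INTER_CUBIC)
C=cam('side'); a=grab_frame('side'); cv2.imwrite(f'pics/{n}s.png',a); u,v=px(C,[[563,-187,30]])[0].astype(int); print('side org',u-20,v-30)
a=cv2.resize(a[v-30:v+30,u-20:u+20],(320,480),interpolation=cv2.INTER_CUBIC)
cv2.imwrite(f'pics/{n}c.png',np.hstack([b,a]))
E
python3 look.py w6
```

```text
13.9333 [ 516.45818009 -180.29076227   67.84710366] 81.88937836907932 [-0.39716104 -0.28873799  0.22148783] 17.84464288261257
pads [[260.89877263 274.72775022]
 [242.64593851 274.61458707]] tipmid [253.13291789 298.23448411]
crop org 212 246
side org 244 246
```

View pics/w6c.png

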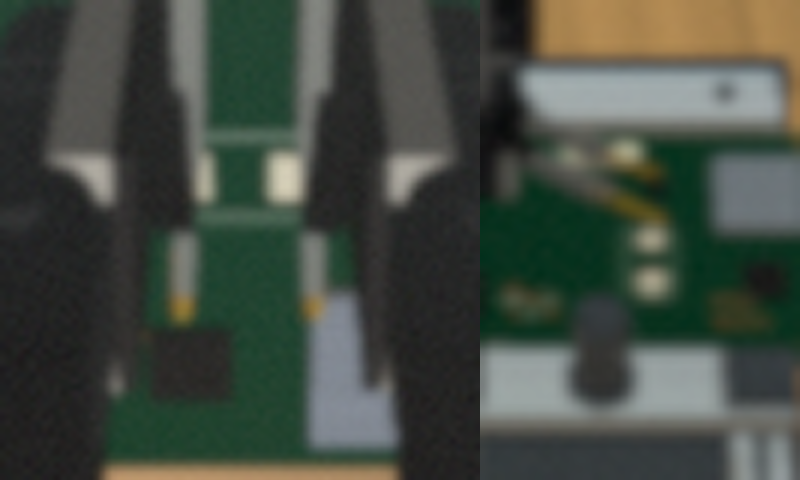

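In the wrist view the tips are at crop (182,318) and (313,316), and the pads are centred near (240,176). Both match the predictions to under half a pixel. The side view has the tips at (664,217) and (662,180).

Run:
```python
from h import *
d=np.load('w6.npz'); C=(d['K'],d['r'],d['t']); e=d['e']; S=cam('side')
o1,d1=ray(C,252.8,298.4); o2,d2=ray(S,266.5,270.4)
k=np.linalg.lstsq(np.stack([d1,-d2],1),o2-o1,rcond=None)[0]; print(o1+k[0]*d1-e,o2+k[1]*d2-e)
for z in(-14,-16,-18,-20): print(z,(on(C,252.8,298.4,e[2]+z)-e).round(1))
# side camera bias: pads seen in side at crop (650,237),(652,283)
for p in [(650,237),(652,283)]: print('side pads',on(S,244+(p[0]-479.5)/8-.5,246+(p[1]+.5)/8-.5,24))
```

```text
[ 50.15121976  -6.73837606 -19.35607997] [ 50.26306603  -6.65785544 -19.27349794]
-14 [ 45.7  -6.1 -14. ]
-16 [ 47.4  -6.3 -16. ]
-18 [ 49.   -6.6 -18. ]
-20 [ 50.7  -6.8 -20. ]
side pads [ 564.62704974 -179.95613831   24.        ]
side pads [ 562.60453178 -195.77877092   24.        ]
```

Emit:
servo_tool(
  series=[-0.0016, -0.0007, -0.008, 0, 0, 0, -0.007, 0, 0, 0, -0.004, 0, 0, 0, -0.002, 0, 0, 0, 0, 0, 0, 0, 0, 0, 0, 0, 0, 0, 0, 0, 0, 0],
)

```text
clock: 14.7
eef_pos: [514.7, -181.6, 46.4]
tcp_rot: [3.141, 0.0, 1.428]
contact_force: [0.6, 0.6, -1.2]
opening: 0.215
```

```bash
python3 -c "
from h import *
s=sense();print(s['eef_pos'],s['contact_force'],s['wrist_torque'],s['qvel'])"
```

```text
[ 514.66905495 -181.61027156   46.43447687] [ 0.62433492  0.62969939 -1.20173119] [ 0.02287602 -0.00677516 -0.00761064] [-5.15330855e-04 -1.51603021e-03  2.72947852e-04  6.39086780e-05
  1.70473773e-04  1.97174722e-03]
```

Emit:
servo_tool(
  series=[0, 0, -0.001, 0, 0, 0, -0.001, 0, 0, 0, 0, 0, 0, 0, 0, 0],
)

```text
clock: 15.03
eef_pos: [514.5, -181.5, 44.2]
tcp_rot: [-3.142, -0.0, 1.428]
contact_force: [-0.4, 0.4, 0.1]
opening: 0.212
```

Emit:
servo_tool(
  series=[0, 0, -0.0007, 0, 0, 0, 0, 0, 0, 0, 0, 0],
)

```text
clock: 15.28
eef_pos: [514.5, -181.5, 43.5]
tcp_rot: [-3.141, -0.0, 1.428]
contact_force: [-0.4, -0.1, -0.7]
opening: 0.216
```

Emit:
servo_tool(
  series=[0, 0, -0.0007, 0, 0, 0, 0, 0, 0, 0, 0, 0],
)

```text
clock: 15.53
eef_pos: [514.5, -181.5, 42.9]
tcp_rot: [3.142, -0.0, 1.428]
contact_force: [-0.2, 0.8, 0.1]
opening: 0.212
```

```bash
python3 -c "
from h import *
s=sense();print(s['eef_pos'],s['contact_force'],s['wrist_torque'])"
```

```text
[ 514.53506351 -181.53499715   42.85467626] [-0.2222752   0.77050405  0.05427144] [-0.03018605 -0.02781082 -0.00236217]
```

Emit:
servo_tool(
  series=[0, 0, -0.0006, 0, 0, 0, 0, 0, 0, 0, 0, 0],
)

```text
clock: 15.78
eef_pos: [514.6, -181.6, 42.3]
tcp_rot: [3.141, 0.0, 1.428]
contact_force: [1.0, 0.7, 0.6]
opening: 0.215
```

Emit:
servo_tool(
  series=[0, 0, -0.0006, 0, 0, 0, 0, 0, 0, 0, 0, 0],
)

```text
clock: 16.03
eef_pos: [514.5, -181.6, 41.7]
tcp_rot: [3.142, 0.0, 1.428]
contact_force: [-0.4, 1.0, 0.1]
opening: 0.212
```

```bash
python3 -c "
from h import *
s=sense();print(s['eef_pos'],s['contact_force'],s['wrist_torque'])"; python3 look.py w7
```

```text
[ 514.50501408 -181.566429     41.67716083] [-0.44207934  1.02809942  0.1304116 ] [-0.04525708 -0.01029827 -0.095199  ]
16.0333 [ 514.50501408 -181.566429     41.67716083] 81.83486299554141 [-0.44207934  1.02809942  0.1304116 ] 18.140446015625347
pads [[264.02953775 298.46881055]
 [243.52493568 298.36158563]] tipmid [253.19063403 298.2117712 ]
crop org 213 258
side org 244 246
```

View pics/w7c.png

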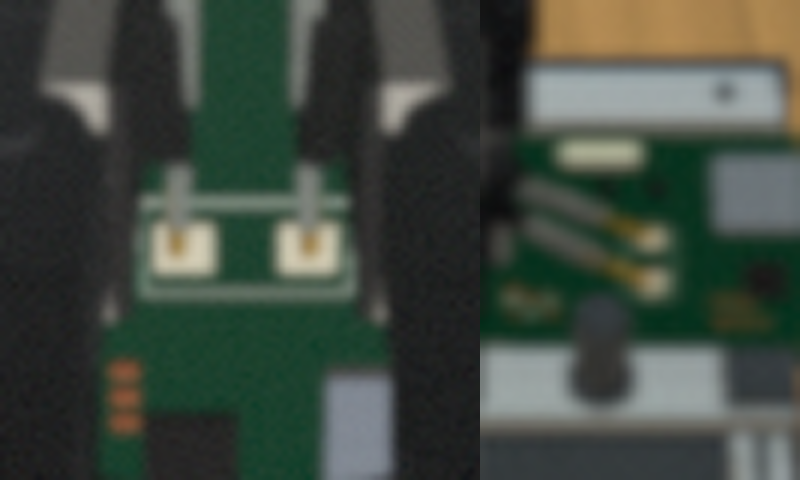

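Both tips are now over the middles of their pads: tips at crop (177,250) and (311,250), pads at (184,248) and (309,248). The gap is about 16 mm, so I'll squeeze slightly and continue down gently.

Emit:
servo_tool(
  series=[0, 0, 0, 0, 0, 0, 0, 0, 0, 0, -0.0005, 0, 0, 0, 0, 0, 0, 0, 0, 0],
  gripper=0.0176,
)

```text
clock: 16.55
eef_pos: [514.5, -181.5, 41.1]
tcp_rot: [-3.142, 0.0, 1.428]
contact_force: [-0.2, 0.3, -0.1]
opening: 0.21
```

Emit:
servo_tool(
  series=[0, 0, -0.0005, 0, 0, 0, 0, 0, 0, 0, 0, 0],
)

```text
clock: 16.8
eef_pos: [514.5, -181.5, 40.6]
tcp_rot: [-3.142, -0.0, 1.428]
contact_force: [-0.4, -0.2, 0.3]
opening: 0.204
```

Emit:
servo_tool(
  series=[0, 0, -0.0005, 0, 0, 0, 0, 0, 0, 0, 0, 0],
)

```text
clock: 17.05
eef_pos: [514.5, -181.5, 40.1]
tcp_rot: [3.142, -0.0, 1.428]
contact_force: [-0.0, 1.0, 0.1]
opening: 0.21
```

```bash
python3 -c "
from h import *
s=sense();print(s['eef_pos'],s['contact_force'],s['wrist_torque'])"
```

```text
[ 514.50915786 -181.53847862   40.14799754] [-0.0270739   1.00625839  0.08073349] [-0.00754438  0.05936353  0.01196517]
```

```bash
cat > f.py <<'E'
from h import *
F=[];T=[];Q=[]
for i in range(8):
    im=grab_frame('wrist'); s=sense(); F.append(s['contact_force']);T.append(s['wrist_torque'])
    c=im[285:312,225:282].astype(int); m=(c[...,2]-c[...,0]>45)&(c[...,2]>c[...,1]+5)&(c[...,2]>90)
    n,l,st,ce=cv2.connectedComponentsWithStats(m.astype(np.uint8))
    k=sorted([i for i in range(1,n) if st[i][4]>4],key=lambda i:-st[i][4])[:2]
    Q.append([v for i in sorted(k,key=lambda i:ce[i][0]) for v in (ce[i][0]+225,ce[i][1]+285,st[i][4])])
print(s['clock'],s['eef_pos'].round(2),'F',np.mean(F,0).round(2),'T',np.mean(T,0).round(3),s['opening']*85.4)
print([np.round(q,1).tolist() for q in Q[-2:]])
E
python3 f.py
```

```text
17.45 [ 514.53 -181.54   40.2 ] F [-0.16  0.01  0.58] T [-0.005 -0.034 -0.009] 17.43920134422386
[[242.6, 300.8, 16.0, 264.1, 300.6, 11.0], [242.6, 300.8, 14.0, 264.1, 300.6, 11.0]]
```

Emit:
servo_tool(
  series=[0, 0, -0.0005, 0, 0, 0, 0, 0, 0, 0, 0, 0],
)

```text
clock: 17.7
eef_pos: [514.5, -181.5, 39.6]
tcp_rot: [-3.142, -0.0, 1.428]
contact_force: [-0.4, 0.5, 0.7]
opening: 0.206
```

```bash
python3 f.py
```

```text
18.1 [ 514.53 -181.51   39.68] F [-0.25  0.13  0.51] T [-0.001 -0.013  0.017] 17.766920987210366
[[242.7, 301.5, 14.0, 264.0, 301.5, 12.0], [242.7, 301.5, 14.0, 264.0, 301.5, 12.0]]
```

Run:
```python
from h import *
d=np.load('w7.npz'); C=(d['K'],d['r'],d['t']); e=d['e']
for n in('w6','w7'):
    im=cv2.imread(f'pics/{n}.png'); c=im[285:312,225:282].astype(int); m=(c[...,2]-c[...,0]>45)&(c[...,2]>c[...,1]+5)&(c[...,2]>90)
    k,l,st,ce=cv2.connectedComponentsWithStats(m.astype(np.uint8)); print(n,[(ce[i]+[225,285],st[i]) for i in range(1,k) if st[i][4]>4])
print(px(C,[e+[48.5,-6.5,-17],e+[48.5,-6.5,-16],e+[49.5,-6.5,-17]]))
im=grab_frame('wrist'); b=im[258:338,213:293]; cv2.imwrite('pics/w8.png',im)
a=grab_frame('side'); a=a[246:306,244:284]
cv2.imwrite('pics/w8c.png',np.hstack([cv2.resize(b,(480,480),interpolation=cv2.INTER_CUBIC),cv2.resize(a,(320,480),interpolation=cv2.INTER_CUBIC)]))
```

```text
w6 [(array([241.90909091, 296.63636364]), array([16, 10,  3,  4, 11], dtype=int32)), (array([263.875, 296.875]), array([38, 11,  3,  3,  8], dtype=int32))]
w7 [(array([242. , 298.5]), array([16, 12,  3,  4, 12], dtype=int32)), (array([264.5, 298.5]), array([38, 12,  4,  4, 12], dtype=int32))]
[[252.85783802 298.71111878]
 [252.85610618 299.66466417]
 [253.0541812  299.8357648 ]]
```

Emit:
servo_tool(
  series=[0, 0, 0.001, 0, 0, 0, 0, 0, 0, 0, 0, 0],
)

```text
clock: 18.45
eef_pos: [514.5, -181.5, 40.7]
tcp_rot: [-3.142, -0.0, 1.428]
contact_force: [-0.8, -0.8, -0.4]
opening: 0.208
```

```bash
python3 f.py
```

```text
18.85 [ 514.5  -181.54   40.66] F [ 0.04 -0.37 -0.44] T [-0.007 -0.015  0.003] 17.554292621324244
[[242.6, 300.9, 15.0, 264.2, 301.0, 13.0], [242.6, 300.9, 15.0, 264.2, 301.0, 13.0]]
```

Emit:
servo_tool(
  series=[0, 0, 0.0005, 0, -0.0015, 0, 0, 0, 0, 0, 0, 0, 0, 0, -0.001, 0, 0, 0, -0.0005, 0, 0, 0, 0, 0, 0, 0, 0, 0],
)

```text
clock: 19.43
eef_pos: [513.0, -181.5, 39.7]
tcp_rot: [3.142, 0.0, 1.428]
contact_force: [0.4, 0.9, 0.9]
opening: 0.206
```

```bash
python3 f.py
python3 - <<'E'
from h import *
C=cam('wrist'); im=grab_frame('wrist'); cv2.imwrite('pics/w9.png',im); print(px(C,[[564.5,-180.1,24],[562.3,-194.8,24]]))
g=cv2.cvtColor(im,cv2.COLOR_BGR2GRAY)[285:315,225:285]; m=(g>135).astype(np.uint8)
n,l,st,ce=cv2.connectedComponentsWithStats(m)
for i in range(1,n):
  if st[i][4]>20: print(st[i][:2]+[225,285],st[i][2:])
E
```

```text
19.8333 [ 513.06 -181.54   39.71] F [-0.43  0.01  0.74] T [-0.013  0.037  0.   ] 17.347187805902163
[[242.7, 301.5, 14.0, 264.0, 301.5, 12.0], [242.7, 301.5, 14.0, 264.0, 301.5, 12.0]]
[[264.3768093  302.03774456]
 [243.72565064 301.93040141]]
[239 299] [10  8 76]
[260 299] [10  8 74]
```

```bash
python3 look.py w10
```

```text
19.8833 [ 513.0195493  -181.54081366   39.69287922] 81.83764885289881 [-0.74845927  0.28306041  0.60673752] 17.526053435145528
pads [[264.37666273 302.0423016 ]
 [243.7252934  301.93497404]] tipmid [253.20331177 298.21492899]
crop org 213 260
side org 244 246
```

View pics/w10c.png

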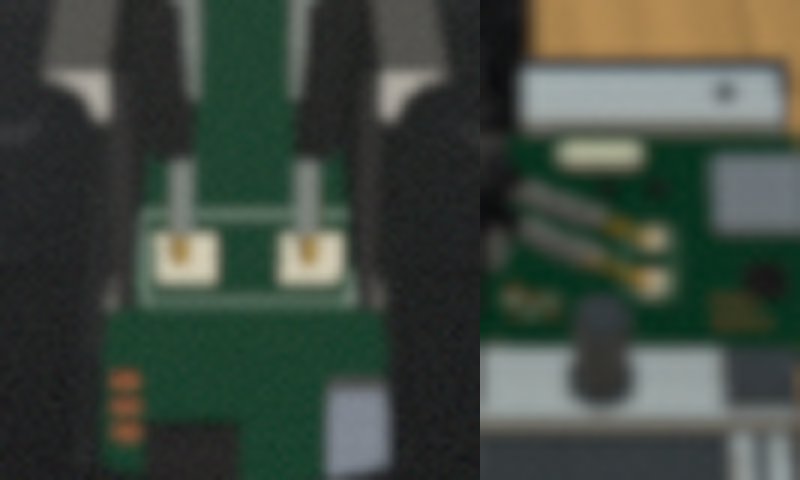

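The tips' ends, at (180,263) and (308,263), sit on the pads (centres at row 258). Allowing for the tip's 1.2 mm centre height, they are about 1.3 mm short in x and 0.5 mm off in y. I'll make one small correction, lifting, shifting and setting down again.

Emit:
servo_tool(
  series=[0, 0, 0.001, 0, 0, 0, 0.0005, 0, 0.0013, 0.0004, 0, 0, 0, 0, 0, 0, 0, 0, -0.001, 0, 0, 0, -0.0006, 0, 0, 0, 0, 0, 0, 0, 0, 0],
)

```text
clock: 20.65
eef_pos: [514.3, -181.1, 39.5]
tcp_rot: [-3.141, -0.0, 1.428]
contact_force: [0.3, 0.5, 0.0]
opening: 0.209
```

```bash
python3 f.py
python3 - <<'E'
from h import *
C=cam('wrist'); im=grab_frame('wrist')
g=cv2.cvtColor(im,cv2.COLOR_BGR2GRAY)[285:315,225:285]; m=(g>135).astype(np.uint8)
n,l,st,ce=cv2.connectedComponentsWithStats(m)
for i in range(1,n):
  if st[i][4]>20: print(st[i][:2]+[225,285],st[i][2:])
E
```

```text
21.05 [ 514.28 -181.13   39.58] F [-0.19  0.18  0.03] T [-0.     0.001  0.007] 17.97607732571606
[[242.6, 301.9, 15.0, 264.2, 302.0, 13.0], [242.7, 301.8, 16.0, 264.1, 301.9, 14.0]]
[238 298] [10  8 75]
[259 298] [10  8 76]
```

Emit:
servo_tool(
  series=[0, 0, -0.0005, 0, 0, 0, 0, 0, 0, 0, 0, 0, 0, 0, 0, 0, 0, 0, 0, 0, 0, 0, 0, 0],
)

```text
clock: 21.6
eef_pos: [514.4, -181.1, 39.1]
tcp_rot: [3.141, 0.0, 1.428]
contact_force: [-0.9, 1.0, 0.2]
opening: 0.214
```

```bash
python3 f.py; python3 f.py
```

```text
22.0 [ 514.31 -181.11   39.06] F [-0.18 -0.15  0.64] T [-0.01  -0.039  0.002] 17.610302263619815
[[242.6, 302.4, 15.0, 264.0, 302.3, 13.0], [242.6, 302.4, 17.0, 264.0, 302.5, 12.0]]
22.4 [ 514.32 -181.16   39.09] F [-0.14  0.04  0.25] T [-0.007 -0.016  0.007] 18.044736066401295
[[242.6, 302.4, 15.0, 264.0, 302.5, 12.0], [242.7, 302.3, 15.0, 264.0, 302.5, 12.0]]
```

Both tips rose equally with the last step, so both are touching, at about 1 N in all, and they hold steady. Handing in.

```bash
python3 -c "
from rig import sign_off
print(sign_off())"
```

```text
the job is handed in; nothing more can be done
None
```

I clamped the board and left the tweezers squeezed, with one tip on each coil pad, then handed the job in at about 22.4 s. `sign_off` gave no verdict.

**Board clamp:** I pushed the jaw by its knob until the force rose from about 3 N to 19 N with no further motion. The picture taken just after showed the board held between the two jaws.

**Tips on pads:** My last checks, all estimated from the wrist camera and the averaged wrist force:
- **Gap:** the tips are about 15.2–15.4 mm apart, with the fingers reading about 17.6–18 mm.
- **Position:** each tip is within roughly 1–1.5 mm of its pad's centre.
- **Contact:** the tips press with about 1 N in all. On the last small lowering both tips rose together in the image, and they then held still.

**What was less certain:**
- **Late contact detection:** the first light contact was lost in the force noise, so I went about 2–3 mm too low and the tweezers tilted by roughly 3° in the fingers. I lifted off and set them down again twice with small x and y corrections. The final correction was checked by numbers only, because all 12 views were used.
- **Clamp force:** I did not re-measure it after releasing the knob.
- **Other objects:** I never moved the arm near the other things on the desk, but I did not check their positions at the end.

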